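# Open the safety cap of the round jug

### The job

Open the round white jug and leave the flat rectangular canister alone. Its black safety cap only releases while it is pressed: push the cap down firmly, turn it about a quarter turn anticlockwise (seen from above) while holding it down, then lift it off and set it down, right way up, in the square steel drip tray.

Things in the scene. Friction and masses are not known exactly. Their poses are not given: they have to be found in the camera images.
- jug_cap: Black ribbed cap on the round jug, 58 mm diameter, 32 mm high, 60 g, loose but locked at first. Origin: centre of its underside, z up. Sprung: 6 N starts it down, 12 N at 6 mm, stop at 8 mm. Pressed 4 mm or more it turns anticlockwise from above (else blocked); after 50 to 130 degrees (80 best) it lifts straight off, clear 25 mm up. 2.5 mm sideways play. Hold its side, tips near its lower edge.
- round_jug: Round white plastic jug, 104 mm diameter, on a 120 mm steel foot screwed to the bench: cannot move. Origin: centre of its underside on the bench, z up. The cap sits on its axis, underside 128 mm and top 160 mm above the bench when locked; the shoulder leaves 20 mm free below the cap's side. A grey sprung stopper (22 mm diameter) stays in the neck, its top at 159 mm once the cap is off.
- flat_canister: Not to be touched: flat rectangular white canister, 88 x 130 x 104 mm, with a round bar handle on top (136 mm high) and the same kind of black cap, its top at 160 mm. Screwed to the bench. Origin: centre of its underside on the bench, x along its short side, y along its long side; its cap's axis lies at y = -30 mm.
- drip_tray: Shallow square open tray of plain steel sheet, 140 x 140 mm, 14 mm high, walls and floor 3 mm thick (inner floor 3 mm above the bench), fixed on the bench. Origin: centre of its underside, x and y along its sides.
There are look-alikes about, which are no part of the job. Several things have the shape of the jug_cap; the one meant has the colours described above.

How it is judged:
On the way:
1. the cap is turned at least 40 degrees while pressed down at least 3 mm on the jug's neck (z of jug_cap in the frame of round_jug below 0.125 m and horizontal distance between jug_cap and round_jug below 0.006 m and angle between the x axis of jug_cap and the x axis of round_jug, either way round above 0.7 rad), for 0.05 s.
At the end, for the whole second after the job is handed in: The cap lies inside the drip tray, right way up and flat on its floor (within 10 degrees, underside less than 12 mm above the bench), released and at rest (x of jug_cap in the frame of drip_tray between -0.048 and 0.048 m and y of jug_cap in the frame of drip_tray between -0.048 and 0.048 m and height (world z) of jug_cap below 0.012 m and angle between jug_cap's own z axis and vertical below 0.17 rad and linear speed of jug_cap below 0.02 m/s); the robot touches nothing.
It fails at once if the flat canister is touched with more than 5 N (contact force between any of the fingers, the arm and flat_canister above 5 N).
It fails at once if the cap is dropped: let go in the air, away from the jug, more than 40 mm above the bench (height (world z) of jug_cap above 0.045 m and horizontal distance between jug_cap and round_jug above 0.04 m and contact force between the fingers and jug_cap below 0.1 N).
It also fails if it takes over 48 s, if anything falls off the work surface, if the arm or the gripper's body presses on something with over 40 N, if the wrist force passes 120 N, or if a joint passes its speed limit or range.

### The arm

A 6-joint arm with a two-finger parallel gripper is mounted at the origin on a cart in front of the work surface, level with it; the furniture and walls round the work are solid. World frame = base frame: x ahead of the robot, y to its left, z up, the work surface at z = 0. Lengths are in m, angles in rad, forces in N, time in s.
With the tool pointing down it reaches from about 0.375 to 0.825 m from the base axis. Payload 5.5 kg.
Tool frame: the origin (TCP) lies on the centre line of the jaws, within the pads' length; the fingertips stand 17 mm ahead of it and the grasp point (between the pads) lies 2 mm behind it (tip_extent is the distance from the TCP to the fingertips, in m); z points along the fingers, y is the line along which they close (so a half turn about z gives the same grasp; the last joint's range is limited). The gripper opens to 85 mm and grips with 20 to 120 N. Pads are 22 mm wide; open, the fingers measure 114 mm over their backs; the gripper's body (76 mm by 85 mm) begins 54 mm behind the grasp point. The pads swing forward as they close: fully open they stand 13 mm farther back than shut.
Start: joints at [1.204, 0.314, -0.047, 1.21, 0, 1.571], TCP at [0.215, 0.56, 0.248] pointing down, gripper open.
Joint ranges: [-2.67, 2.67], [-0.69, 1.73], [-1.03, 1.25], [-2.08, 2.16], [-1.42, 1.45], [-3.14, 3.14]. Speed limits (rad/s): [2.39, 2.39, 3.01, 3.14, 3.14, 3.14].

### API

Orientations are given as a unit quaternion [w, x, y, z].
In Python, from rig import observe, camera, sign_off, tip_extent gives the robot as it stands.
- The arm moves only by the tool jog_arm, never from a script. Its argument "motion" is a list of rows, each an object of numbers: "x", "y", "z": the shift along the tool's x, y, z in units of 30 mm (1.0 is 30 mm); "twist": the turn about the tool's z in units of 5 degrees (1.0 is 5 degrees); "jaw": the closure in counts, from 0 (fully open) to 255 (shut). In form: [{"x": .., "y": .., "z": .., "twist": .., "jaw": ..}, ...]. A call has 1 to 5 rows; each row is the pose to reach, as a shift and turn from the pose commanded when the call began, along the tool's axes at that moment; what a row does not reach only later rows make up. A row lasts 1/8 s, in which the tool goes at most 62.5 mm and 10.7 degrees, less where a joint would pass 70% of its speed; a pose out of reach is approached as far as the arm can. A call with a gripper value outside its range is refused whole. The fingers move at their own pace and stop on an object; the grip force is fixed at half the most. Time passes only in rows, so rows that repeat a pose let the fingers close. It gives the time, the measured TCP pose, the force, the opening and the grip force at its end, in the units of the state.
- observe(): the state, without advancing time (a new reading comes with each control period).
- camera(name): name is "side" or "top" or "wrist"; returns a dict with "img" (420x560x3 uint8, red, green, blue), "range_z" (420x560 float32, m along the optical axis (not along the pixel's ray), 0 where there is no reading), "fx", "fy", "cx", "cy" (pixels), "k1" (the pictures are not rectified: a ray, as slopes to the right and down, at radius r is drawn at 1 + k1 r^2 times it, then the intrinsics apply), "pose" (4x4, takes a point from camera to world coordinates); the wrist camera has in their place "T_tool_cam" (4x4, takes a point from camera to tool coordinates, whose origin is the TCP and whose axes are the flange's). Camera axes: x right, y down, z forward; pixel columns grow to the right and rows downward; lengths in m; the calibration is good to about 2 mm. A picture is of the moment at which its call begins: read the wrist's pose just before it.
- sign_off(): hands the job in; it is judged then, once.
The state is a dict: "clock": time; "qpos": joint angles; "qvel": joint speeds; "tau": joint torques, N m; "tcp_pos": TCP position; "orientation": TCP orientation; "wrist_force": force on the tool from outside, world axes, zero at the start; "torque": the same for the moment, N m; "finger_gap": finger opening in m; "grasp_force": force on a finger pad.
Only numpy, scipy, OpenCV 4.12 (cv2) and the standard library are available. Lean on these libraries where they do the work, as an engineer would, in place of code of your own. Each camera call takes 0.05 s, during which the arm holds its last target. There are 200 camera calls.

## Working session

There is one attempt and no reset: what is moved stays moved. The work goes in short steps, Python scripts to look and compute and a tool call to move; the robot and the scene stay as the last step left them, time stands still between calls to the robot, and variables do not carry over. Pictures are saved under pics/ and viewed, at most 10 in all, crops included, and the job is handed in when it is done.

Besides the shell and the picture viewer there is one more tool, called as name(argument=value, ...), one argument or row to a line, values as JSON. jog_arm: Moves the arm, as the interface text tells. Its arguments: {"type":"object","properties":{"motion":{"type":"array","items":{"type":"object","properties":{"x":{"type":"number"},"y":{"type":"number"},"z":{"type":"number"},"twist":{"type":"number"},"jaw":{"type":"number"}}}}},"required":["motion"]}

```bash
mkdir -p pics; ls
cat > h.py <<'E'
import numpy as np,cv2
from rig import *
def pts(c,T):
    u,v=np.meshgrid(np.arange(560),np.arange(420))
    x=(u-c["cx"])/c["fx"];y=(v-c["cy"])/c["fy"]
    a,b=x.copy(),y.copy()
    for _ in range(8):
        s=1+c["k1"]*(a*a+b*b);a,b=x/s,y/s
    z=c["range_z"];P=np.stack([a*z,b*z,z],-1)
    return P@T[:3,:3].T+T[:3,3]
E
python3 - <<'E'
from h import *
s=observe();print({k:np.round(v,3) for k,v in s.items()})
ims=[]
for n in("top","side"):
    c=camera(n);np.savez(f"{n}.npz",**c);cv2.imwrite(f"pics/{n}.png",c["img"][:,:,::-1]);print(n,c["pose"].round(3).tolist(),c["fx"],c["k1"],(c["range_z"]>0).mean())
E
```

```text
pics
{'clock': np.float64(0.0), 'qpos': array([ 1.204,  0.314, -0.048,  1.21 , -0.   ,  1.571]), 'qvel': array([ 0.   ,  0.001, -0.001, -0.003, -0.   , -0.   ]), 'tau': array([-4.0000e-03, -5.3959e+01,  3.3975e+01,  1.9000e-02, -0.0000e+00,
        0.0000e+00]), 'tcp_pos': array([0.215, 0.56 , 0.247]), 'orientation': array([-0.   ,  0.182,  0.983, -0.001]), 'wrist_force': array([-0.631, -0.639,  0.345]), 'torque': array([-0.036, -0.011, -0.025]), 'grasp_force': np.float64(0.0), 'finger_gap': np.float64(0.085)}
top [[0.021, -0.997, 0.08, 0.453], [-1.0, -0.021, 0.003, 0.019], [-0.002, -0.081, -0.997, 1.191], [0.0, 0.0, 0.0, 1.0]] 484.2679986582325 0.058003948395094866 0.9960756802721088
side [[0.822, -0.29, 0.49, 0.05], [-0.569, -0.449, 0.689, -0.646], [0.02, -0.845, -0.534, 0.603], [0.0, 0.0, 0.0, 1.0]] 518.7512509895517 -0.1550709767628745 0.995922619047619
```

View pics/top.png

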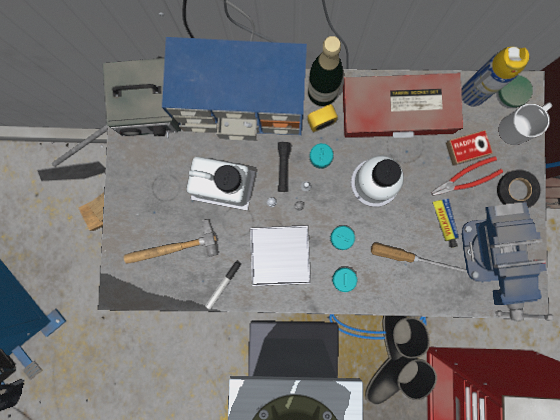

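View pics/side.png

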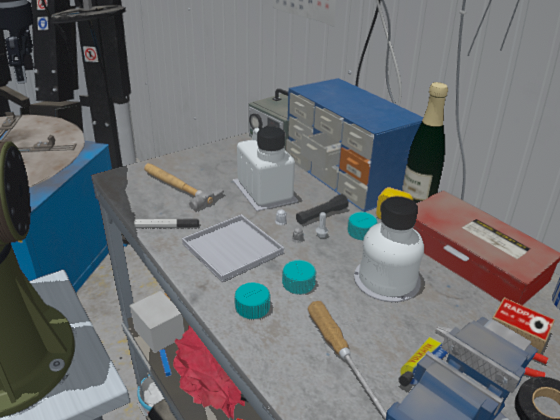

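The top view shows the round jug with its black cap at about (387,171), the canister cap at (228,178) and the tray at about (281,255). The teal caps are look-alikes. In the side view the jug's cap is at (399,212) and the tray at (233,246).

Run:
```python
from h import *
for n,boxes in(("top",{"jug":(355,145,420,205),"can":(205,155,250,200),"tray":(240,215,320,295)}),("side",{"jug":(375,190,425,250),"tray":(175,205,290,285)})):
    c=dict(np.load(n+".npz"));P=pts(c,c["pose"]);g=c["img"].max(2)
    for k,(a,b,d,e) in boxes.items():
        Q=P[b:e,a:d];G=g[b:e,a:d]
        if k=="tray":
            m=(Q[...,2]>0.008)&(Q[...,2]<0.025)
            q=Q[m];
            r=cv2.minAreaRect(q[:,:2].astype(np.float32));print(n,k,m.sum(),r,np.median(q[:,2]));continue
        m=(G<70)&(Q[...,2]>0.150)&(Q[...,2]<.175)
        q=Q[m];print(n,k,m.sum(),cv2.minEnclosingCircle(q[:,:2].astype(np.float32)),np.median(q,0).round(4))
    if n=="top":
        # what is tall, around
        m=(P[...,2]>.06)&(P[...,0]>.3)&(P[...,0]<.9)
        for lab in range(1):
            nl,L,st,ce=cv2.connectedComponentsWithStats(m.astype(np.uint8))
            for i in range(1,nl):
                if st[i,4]>80:
                    q=P[L==i];print(st[i],q.min(0).round(3),q.max(0).round(3))
```

```text
top jug 550 ((0.6280155777931213, -0.18493591248989105), 0.028922639787197113) [ 0.6268 -0.1839  0.1604]
top can 552 ((0.606913685798645, 0.1601646989583969), 0.029399139806628227) [0.6071 0.1588 0.1608]
top tray 418 ((0.43642371892929077, 0.05825870484113693), (0.15205730497837067, 0.16825637221336365), 3.536499261856079) 0.013363118616382508
[  103    37   204   104 16839] [ 0.453 -0.005  0.06 ] [0.9   0.456 1.191]
[ 309   36   34   65 1571] [ 0.453 -0.088  0.06 ] [0.87  0.019 1.191]
[ 469   47   60   53 1831] [ 0.453 -0.45   0.06 ] [0.884 0.019 1.191]
[ 344   72  119   62 6537] [ 0.453 -0.378  0.06 ] [0.885 0.019 1.191]
[508 103  44  37 604] [ 0.453 -0.576  0.06 ] [0.811 0.019 1.191]
[310 105  26  21 281] [ 0.453 -0.08   0.06 ] [0.802 0.019 1.191]
[ 186  157   64   48 2318] [0.453 0.019 0.06 ] [0.664 0.26  1.191]
[ 358  156   46   45 1603] [ 0.453 -0.236  0.06 ] [0.678 0.019 1.191]
[ 480  202   74  120 5185] [ 0.312 -0.526  0.06 ] [0.572 0.019 1.191]
side jug 619 ((0.6253261566162109, -0.18691964447498322), 0.0293124932795763) [ 0.6197 -0.1917  0.159 ]
side tray 977 ((0.44773876667022705, 0.05355997383594513), (0.2173030972480774, 0.25881797075271606), 44.24972152709961) 0.01235624526337864
```

jog_arm(
  motion=[
    {"x": -7.2, "y": -6.1, "z": -0.4},
    {"x": -7.2, "y": -6.1, "z": -0.4},
    {"x": -7.2, "y": -6.1, "z": -0.4},
    {"x": -7.2, "y": -6.1, "z": -0.4},
    {"x": -7.2, "y": -6.1, "z": -0.4},
  ],
)

```text
$.motion[0]: bad value
```

jog_arm(
  motion=[
    {"x": -7.2, "y": -6.1, "z": -0.4},
    {"x": -7.2, "y": -6.1, "z": -0.4},
    {"x": -7.2, "y": -6.1, "z": -0.4},
    {"x": -7.2, "y": -6.1, "z": -0.4},
    {"x": -7.2, "y": -6.1, "z": -0.4},
  ],
)

```text
$.motion[0]: bad value
```

jog_arm(
  motion=[
    {"x": -7.2, "y": -6.1},
    {"x": -7.2, "y": -6.1},
    {"x": -7.2, "y": -6.1},
    {"x": -7.2, "y": -6.1},
    {"x": -7.2, "y": -6.1},
  ],
)

```text
$.motion[0]: bad value
```

```bash
cat >> h.py <<'E'
from scipy.spatial.transform import Rotation as Ro
def TW():
    s=observe();T=np.eye(4);w,x,y,z=s["orientation"];T[:3,:3]=Ro.from_quat([x,y,z,w]).as_matrix();T[:3,3]=s["tcp_pos"];return s,T
def wrist(name):
    s,T=TW();c=camera("wrist");cv2.imwrite(f"pics/{name}.png",c["img"][:,:,::-1]);return s,T,c,pts(c,T@c["T_tool_cam"])
def shift(T,w): return (T[:3,:3].T@(np.array(w)-T[:3,3])/.03).round(3)
E
python3 - <<'E'
from h import *
s,T,c,P=wrist("w1");print(T.round(3),s["qpos"].round(3),s["clock"],tip_extent if not callable(tip_extent) else tip_extent())
print(c["T_tool_cam"].round(3))
m=(c["img"].max(2)<70)&(abs(P[...,2]-.16)<.006)&(np.hypot(P[...,0]-.627,P[...,1]+.185)<.05)
q=P[m];print(m.sum())
if m.sum(): print(cv2.minEnclosingCircle(q[:,:2].astype(np.float32)),np.median(q,0))
t=dict(np.load("top.npz"));Q=pts(t,t["pose"])
for u,v in((250,227),(308,227),(311,283),(252,285)):print(Q[v,u].round(3))
E
```

```text
[[-0.933  0.359 -0.001  0.215]
 [ 0.359  0.933 -0.001  0.56 ]
 [ 0.    -0.002 -1.     0.248]
 [ 0.     0.     0.     1.   ]] [ 1.204  0.314 -0.048  1.21   0.     1.571] 0.1 0.017
[[ 0.001 -0.955 -0.297  0.076]
 [ 1.     0.001 -0.001 -0.001]
 [ 0.001 -0.297  0.955 -0.126]
 [ 0.     0.     0.     1.   ]]
0
[0.511 0.12  0.001]
[ 0.514 -0.022  0.003]
[ 0.378 -0.032  0.001]
[ 0.369  0.112 -0.003]
```

View pics/w1.png

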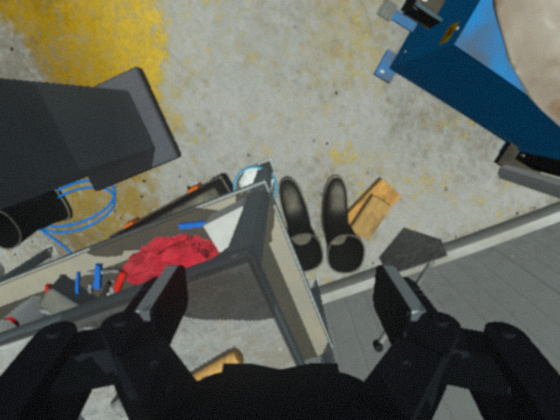

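The move was refused, so this wrist view still shows the floor beside the bench. I'll try again with every key filled in.

jog_arm(
  motion=[
    {"x": -7.2, "y": -6.1, "z": -0.4, "twist": 0, "jaw": 0},
    {"x": -7.2, "y": -6.1, "z": -0.4, "twist": 0, "jaw": 0},
    {"x": -7.2, "y": -6.1, "z": -0.4, "twist": 0, "jaw": 0},
    {"x": -7.2, "y": -6.1, "z": -0.4, "twist": 0, "jaw": 0},
    {"x": -7.2, "y": -6.1, "z": -0.4, "twist": 0, "jaw": 0},
  ],
)

```text
clock: 0.78
tcp_pos: [0.3519, 0.3092, 0.2604]
orientation: [0.0, 0.183, 0.983, -0.0]
wrist_force: [-0.1, 0.7, -0.3]
finger_gap: 0.0851
grasp_force: 0.0
```

jog_arm(
  motion=[
    {"x": -7.2, "y": -6.1, "z": -0.4, "twist": 0, "jaw": 0},
    {"x": -7.2, "y": -6.1, "z": -0.4, "twist": 0, "jaw": 0},
    {"x": -7.2, "y": -6.1, "z": -0.4, "twist": 0, "jaw": 0},
    {"x": -7.2, "y": -6.1, "z": -0.4, "twist": 0, "jaw": 0},
    {"x": -7.2, "y": -6.1, "z": -0.4, "twist": 0, "jaw": 0},
  ],
)

```text
clock: 1.4
tcp_pos: [0.4881, 0.0608, 0.2723]
orientation: [0.0, 0.184, 0.983, -0.0]
wrist_force: [-0.2, 0.5, -0.5]
finger_gap: 0.0852
grasp_force: 0.0
```

jog_arm(
  motion=[
    {"x": -7.2, "y": -6.1, "z": 0, "twist": 0, "jaw": 0},
    {"x": -7.2, "y": -6.1, "z": 0, "twist": 0, "jaw": 0},
    {"x": -7.2, "y": -6.1, "z": 0, "twist": 0, "jaw": 0},
    {"x": -7.2, "y": -6.1, "z": 0, "twist": 0, "jaw": 0},
    {"x": -7.2, "y": -6.1, "z": 0, "twist": 0, "jaw": 0},
  ],
)

```text
clock: 2.02
tcp_pos: [0.6239, -0.1878, 0.2713]
orientation: [-0.0, 0.184, 0.983, -0.0]
wrist_force: [-0.1, 0.1, -0.8]
finger_gap: 0.0853
grasp_force: 0.0
```

Run:
```python
from h import *
s,T,c,P=wrist("w2");print(T.round(3),s["qpos"].round(3),s["clock"],s["wrist_force"])
m=(c["img"].max(2)<70)&(abs(P[...,2]-.16)<.008)&(np.hypot(P[...,0]-.627,P[...,1]+.185)<.05)
q=P[m];print(m.sum())
if m.sum():
    (x,y),r=cv2.minEnclosingCircle(q[:,:2].astype(np.float32));print(x,y,r,np.median(q,0),shift(T,(x,y,.145)))
```

```text
[[-0.933  0.361 -0.001  0.624]
 [ 0.361  0.933 -0.    -0.188]
 [ 0.001 -0.    -1.     0.271]
 [ 0.     0.     0.     1.   ]] [-0.292  0.408  0.138  1.302 -0.     0.077] 2.025 [-0.07217386  0.07316275 -0.76376029]
3978
0.6279012560844421 -0.18708962202072144 0.029286710545420647 [ 0.62530499 -0.18650168  0.16046261] [-0.12   0.071  4.211]
```

View pics/w2.png

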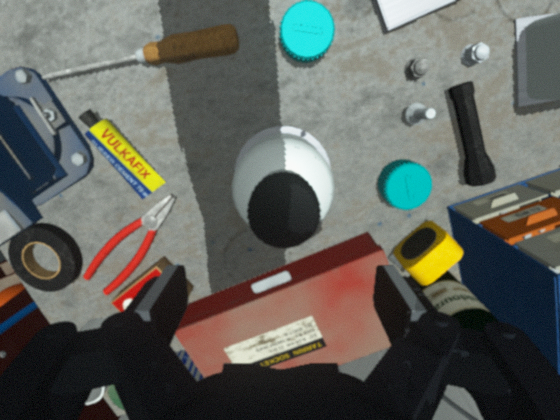

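The wrist view shows the black cap centred at about (284,208) on the round jug. All views agree on (0.6275, -0.1865) to within 2 mm, with the top at 0.160. I'll descend and grip.

jog_arm(
  motion=[
    {"x": -0.11, "y": 0.06, "z": 1.5, "twist": 0, "jaw": 0},
    {"x": -0.11, "y": 0.06, "z": 3.0, "twist": 0, "jaw": 0},
    {"x": -0.11, "y": 0.06, "z": 4.0, "twist": 0, "jaw": 0},
    {"x": -0.11, "y": 0.06, "z": 4.25, "twist": 0, "jaw": 0},
    {"x": -0.11, "y": 0.06, "z": 4.25, "twist": 0, "jaw": 0},
  ],
)

```text
clock: 2.7
tcp_pos: [0.6269, -0.1842, 0.1451]
orientation: [-0.0, 0.182, 0.983, 0.0]
wrist_force: [0.1, 0.4, 0.7]
finger_gap: 0.0853
grasp_force: 0.0
```

jog_arm(
  motion=[
    {"x": 0, "y": 0, "z": 0, "twist": 0, "jaw": 255},
    {"x": 0, "y": 0, "z": 0, "twist": 0, "jaw": 255},
    {"x": 0, "y": 0, "z": 0, "twist": 0, "jaw": 255},
    {"x": 0, "y": 0, "z": 0, "twist": 0, "jaw": 255},
    {"x": 0, "y": 0, "z": 0, "twist": 0, "jaw": 255},
  ],
)

```text
clock: 3.32
tcp_pos: [0.6278, -0.1855, 0.1469]
orientation: [0.002, 0.183, 0.983, -0.001]
wrist_force: [-1.5, -2.6, 6.1]
finger_gap: 0.0564
grasp_force: 62.8
```

jog_arm(
  motion=[
    {"x": 0, "y": 0, "z": 0.1, "twist": 0, "jaw": 255},
    {"x": 0, "y": 0, "z": 0.2, "twist": 0, "jaw": 255},
    {"x": 0, "y": 0, "z": 0.27, "twist": 0, "jaw": 255},
    {"x": 0, "y": 0, "z": 0.27, "twist": 0, "jaw": 255},
  ],
)

```text
clock: 3.82
tcp_pos: [0.6278, -0.1855, 0.1399]
orientation: [0.002, 0.183, 0.983, -0.001]
wrist_force: [-4.2, -1.8, 12.2]
finger_gap: 0.0564
grasp_force: 63.5
```

jog_arm(
  motion=[
    {"x": 0, "y": 0, "z": 0.02, "twist": -1.6, "jaw": 255},
    {"x": 0, "y": 0, "z": 0.02, "twist": -3.2, "jaw": 255},
    {"x": 0, "y": 0, "z": 0.02, "twist": -4.8, "jaw": 255},
    {"x": 0, "y": 0, "z": 0.02, "twist": -6.4, "jaw": 255},
    {"x": 0, "y": 0, "z": 0.02, "twist": -8, "jaw": 255},
  ],
)

```text
clock: 4.45
tcp_pos: [0.6293, -0.1851, 0.14]
orientation: [0.003, -0.167, 0.986, -0.001]
wrist_force: [-1.2, 0.4, 11.6]
finger_gap: 0.0565
grasp_force: 63.5
```

jog_arm(
  motion=[
    {"x": 0, "y": 0, "z": 0, "twist": -1.6, "jaw": 255},
    {"x": 0, "y": 0, "z": 0, "twist": -3.2, "jaw": 255},
    {"x": 0, "y": 0, "z": 0, "twist": -4.8, "jaw": 255},
    {"x": 0, "y": 0, "z": 0, "twist": -6.4, "jaw": 255},
    {"x": 0, "y": 0, "z": 0, "twist": -8, "jaw": 255},
  ],
)

```text
clock: 5.08
tcp_pos: [0.6293, -0.1853, 0.1401]
orientation: [0.002, -0.494, 0.869, -0.003]
wrist_force: [-1.1, -1.1, 12.5]
finger_gap: 0.0564
grasp_force: 63.6
```

Run:
```python
from h import *
s,T=TW();print({k:np.round(v,3) for k,v in s.items()})
c=camera("side");i=cv2.resize(c["img"][170:310,330:470],(560,560));cv2.imwrite("pics/s2.png",i[:,:,::-1])
```

```text
{'clock': np.float64(5.075), 'qpos': array([-0.286,  0.47 , -0.071,  1.024, -0.   , -1.32 ]), 'qvel': array([-2.000e-03, -0.000e+00, -1.000e-03, -2.000e-03,  1.000e-03,
       -1.107e+00]), 'tau': array([  0.716, -53.496,  27.614,  -0.377,   0.347,   1.123]), 'tcp_pos': array([ 0.629, -0.185,  0.14 ]), 'orientation': array([ 0.002, -0.494,  0.869, -0.003]), 'wrist_force': array([-1.143, -1.093, 12.509]), 'torque': array([-0.217,  0.202,  0.003]), 'grasp_force': np.float64(63.558), 'finger_gap': np.float64(0.056)}
```

View pics/s2.png

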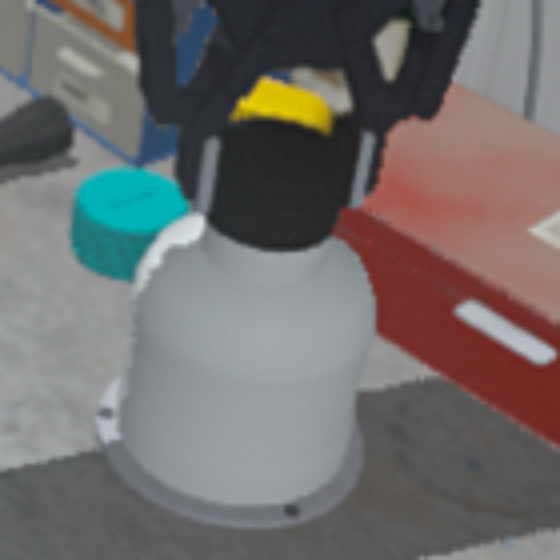

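The side view shows both pads gripping the cap's side, with the cap pressed onto the neck. The moment on the wrist is close to zero, so the cap turned without slipping. I'll lift it slowly.

jog_arm(
  motion=[
    {"x": 0, "y": 0, "z": 0, "twist": 0, "jaw": 255},
    {"x": 0, "y": 0, "z": -0.2, "twist": 0, "jaw": 255},
    {"x": 0, "y": 0, "z": -0.4, "twist": 0, "jaw": 255},
    {"x": 0, "y": 0, "z": -0.6, "twist": 0, "jaw": 255},
    {"x": 0, "y": 0, "z": -0.7, "twist": 0, "jaw": 255},
  ],
)

```text
clock: 5.75
tcp_pos: [0.6267, -0.1841, 0.1573]
orientation: [-0.0, -0.492, 0.87, 0.0]
wrist_force: [-0.5, 0.1, 0.4]
finger_gap: 0.0567
grasp_force: 64.0
```

jog_arm(
  motion=[
    {"x": 0, "y": 0, "z": -0.5, "twist": 0, "jaw": 255},
    {"x": 0, "y": 0, "z": -1.0, "twist": 0, "jaw": 255},
    {"x": 0, "y": 0, "z": -2.0, "twist": 0, "jaw": 255},
    {"x": 0, "y": 0, "z": -3.0, "twist": 0, "jaw": 255},
    {"x": 0, "y": 0, "z": -3.0, "twist": 0, "jaw": 255},
  ],
)

```text
clock: 6.38
tcp_pos: [0.6286, -0.1847, 0.2509]
orientation: [0.002, -0.492, 0.87, -0.002]
wrist_force: [-0.6, 0.4, -0.3]
finger_gap: 0.0569
grasp_force: 64.0
```

Run:
```python
from h import *
s,T=TW();print(s["wrist_force"],s["finger_gap"])
c=camera("side");cv2.imwrite("pics/s3.png",c["img"][:,:,::-1])
t=dict(np.load("top.npz"))
# tray: bright region, undistorted rays onto rim height
g=t["img"][205:305,230:330].astype(int);m=((g.min(2)>165)).astype(np.uint8)
n,L,st,ce=cv2.connectedComponentsWithStats(m);i=1+st[1:,4].argmax();print(st[i])
v,u=np.nonzero(L==i);r=cv2.minAreaRect(np.c_[u+230,v+205].astype(np.float32));print(r)
b=cv2.boxPoints(r).reshape(-1,1,2).astype(float)
x=(b[:,0,0]-t["cx"])/t["fx"];y=(b[:,0,1]-t["cy"])/t["fy"];a,d=x.copy(),y.copy()
for _ in range(8):
    k=1+t["k1"]*(a*a+d*d);a,d=x/k,y/k
p=t["pose"];R=np.c_[a,d,a*0+1]@p[:3,:3].T;W=p[:3,3]+R*((.008-p[2,3])/R[:,2])[:,None]
print(W.round(3),np.linalg.norm(W-np.roll(W,1,0),axis=1).round(3));cn=W.mean(0);print(cn,shift(T,(cn[0],cn[1],.25)),T[:3,3])
```

```text
[-0.60926601  0.43994553 -0.26730204] 0.05685377038369362
[  20   21   60   58 3116]
((279.53326416015625, 254.36412048339844), (55.42056655883789, 58.149314880371094), 87.79740142822266)
[[ 0.508  0.121  0.008]
 [ 0.517 -0.021  0.008]
 [ 0.383 -0.028  0.008]
 [ 0.375  0.112  0.008]] [0.134 0.142 0.134 0.141]
[0.44569558 0.04601732 0.008     ] [-3.45   9.189 -0.017] [ 0.62862652 -0.18472956  0.25087341]
```

View pics/s3.png

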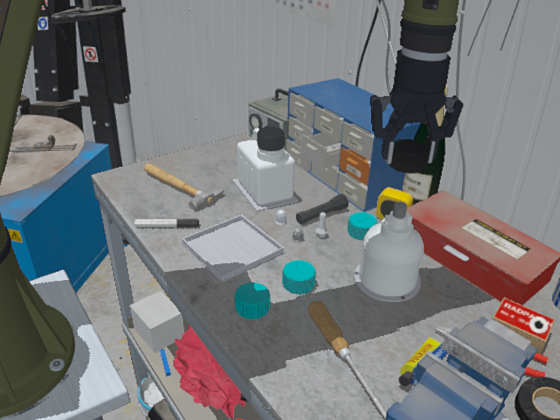

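The side view shows the cap in the gripper at about (408,152), with the stopper left in the neck. I'll carry it to above the tray, whose centre is at about (0.444, 0.046).

jog_arm(
  motion=[
    {"x": -3.45, "y": 9.2, "z": 0, "twist": 0, "jaw": 255},
    {"x": -3.45, "y": 9.2, "z": 0, "twist": 0, "jaw": 255},
    {"x": -3.45, "y": 9.2, "z": 0, "twist": 0, "jaw": 255},
    {"x": -3.45, "y": 9.2, "z": 0, "twist": 0, "jaw": 255},
    {"x": -3.45, "y": 9.2, "z": 0, "twist": 0, "jaw": 255},
  ],
)

```text
clock: 7.05
tcp_pos: [0.441, 0.0481, 0.246]
orientation: [-0.001, -0.493, 0.87, 0.001]
wrist_force: [0.4, -0.0, -0.3]
finger_gap: 0.0565
grasp_force: 64.1
```

jog_arm(
  motion=[
    {"x": 0, "y": 0, "z": 2, "twist": 0, "jaw": 255},
    {"x": 0, "y": 0, "z": 4, "twist": 0, "jaw": 255},
    {"x": 0, "y": 0, "z": 6, "twist": 0, "jaw": 255},
    {"x": 0, "y": 0, "z": 6.7, "twist": 0, "jaw": 255},
    {"x": 0, "y": 0, "z": 6.7, "twist": 0, "jaw": 255},
  ],
)

```text
clock: 7.68
tcp_pos: [0.4408, 0.0464, 0.0438]
orientation: [-0.003, -0.492, 0.87, 0.001]
wrist_force: [0.7, -0.2, -0.2]
finger_gap: 0.0569
grasp_force: 64.1
```

Run:
```python
from h import *
s,T=TW();print(s["wrist_force"],s["finger_gap"],s["tcp_pos"])
c=camera("side");cv2.imwrite("pics/s4.png",cv2.resize(c["img"][130:300,140:330],(760,680*760//760))[:600,:,::-1])
```

```text
[ 0.65648021 -0.24400517 -0.24511316] 0.05685940640625194 [0.44078695 0.04637671 0.04383855]
```

View pics/s4.png

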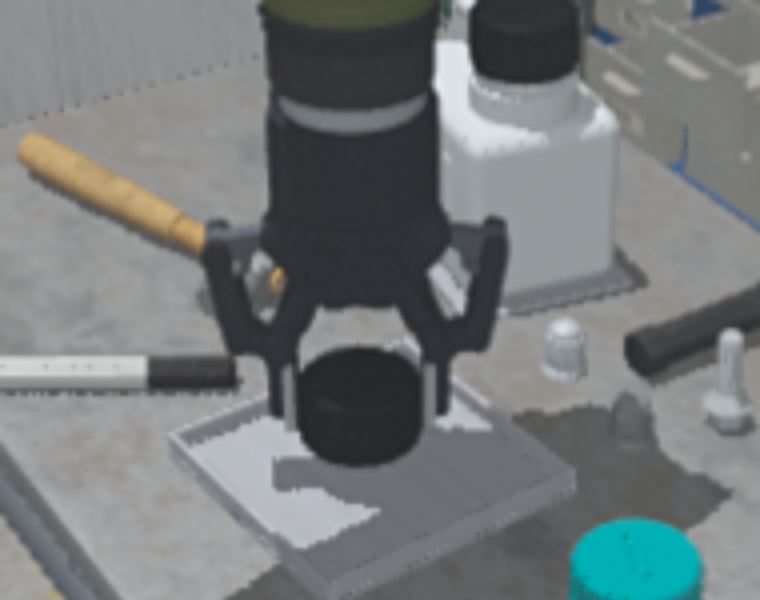

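The enlarged side view shows the cap held upright at about (360,405), over the middle of the tray and well clear of the canister. I'll lower it gently.

jog_arm(
  motion=[
    {"x": 0, "y": 0, "z": 0.3, "twist": 0, "jaw": 255},
    {"x": 0, "y": 0, "z": 0.55, "twist": 0, "jaw": 255},
    {"x": 0, "y": 0, "z": 0.65, "twist": 0, "jaw": 255},
    {"x": 0, "y": 0, "z": 0.65, "twist": 0, "jaw": 255},
  ],
)

```text
clock: 8.22
tcp_pos: [0.4437, 0.0466, 0.0266]
orientation: [-0.0, -0.492, 0.87, 0.0]
wrist_force: [-0.4, 0.2, 0.2]
finger_gap: 0.0569
grasp_force: 64.1
```

jog_arm(
  motion=[
    {"x": 0, "y": 0, "z": 0.05, "twist": 0, "jaw": 255},
    {"x": 0, "y": 0, "z": 0.05, "twist": 0, "jaw": 255},
  ],
)

```text
clock: 8.48
tcp_pos: [0.4437, 0.0466, 0.0251]
orientation: [0.0, -0.492, 0.87, -0.0]
wrist_force: [-0.4, 0.7, 0.2]
finger_gap: 0.0568
grasp_force: 64.1
```

jog_arm(
  motion=[
    {"x": 0, "y": 0, "z": 0.08, "twist": 0, "jaw": 255},
    {"x": 0, "y": 0, "z": 0.08, "twist": 0, "jaw": 255},
  ],
)

```text
clock: 8.72
tcp_pos: [0.444, 0.0467, 0.0228]
orientation: [0.0, -0.492, 0.87, -0.0]
wrist_force: [0.6, -0.2, 0.3]
finger_gap: 0.0564
grasp_force: 64.2
```

jog_arm(
  motion=[
    {"x": 0, "y": 0, "z": 0.05, "twist": 0, "jaw": 255},
    {"x": 0, "y": 0, "z": 0.05, "twist": 0, "jaw": 255},
  ],
)

```text
clock: 8.98
tcp_pos: [0.444, 0.0467, 0.0226]
orientation: [0.0, -0.492, 0.87, -0.0]
wrist_force: [-6.1, 0.5, 20.0]
finger_gap: 0.0567
grasp_force: 65.9
```

jog_arm(
  motion=[
    {"x": 0, "y": 0, "z": -0.04, "twist": 0, "jaw": 255},
    {"x": 0, "y": 0, "z": -0.04, "twist": 0, "jaw": 0},
    {"x": 0, "y": 0, "z": -0.04, "twist": 0, "jaw": 0},
    {"x": 0, "y": 0, "z": -0.04, "twist": 0, "jaw": 0},
    {"x": 0, "y": 0, "z": -0.04, "twist": 0, "jaw": 0},
  ],
)

```text
clock: 9.6
tcp_pos: [0.4436, 0.0466, 0.0223]
orientation: [-0.0, -0.492, 0.87, 0.0]
wrist_force: [0.4, -0.1, 0.4]
finger_gap: 0.0857
grasp_force: 0.0
```

jog_arm(
  motion=[
    {"x": 0, "y": 0, "z": 0, "twist": 0, "jaw": 0},
    {"x": 0, "y": 0, "z": 0, "twist": 0, "jaw": 0},
    {"x": 0, "y": 0, "z": -0.5, "twist": 0, "jaw": 0},
    {"x": 0, "y": 0, "z": -2, "twist": 0, "jaw": 0},
    {"x": 0, "y": 0, "z": -4, "twist": 0, "jaw": 0},
  ],
)

```text
clock: 10.22
tcp_pos: [0.4423, 0.0465, 0.1426]
orientation: [-0.001, -0.492, 0.87, 0.001]
wrist_force: [0.6, 0.5, 0.2]
finger_gap: 0.0853
grasp_force: 0.0
```

jog_arm(
  motion=[
    {"x": 0, "y": 0, "z": -2, "twist": 0, "jaw": 0},
    {"x": 0, "y": 0, "z": -3, "twist": 0, "jaw": 0},
    {"x": 0, "y": 0, "z": -3, "twist": 0, "jaw": 0},
    {"x": 0, "y": 0, "z": -3, "twist": 0, "jaw": 0},
  ],
)

```text
clock: 10.72
tcp_pos: [0.4431, 0.0466, 0.2315]
orientation: [-0.001, -0.492, 0.87, 0.0]
wrist_force: [-0.4, -0.4, -0.9]
finger_gap: 0.0856
grasp_force: 0.0
```

Run:
```python
from h import *
s,T,c,P=wrist("w5");print(s["finger_gap"],s["tcp_pos"],s["wrist_force"])
m=(c["img"].max(2)<75)&(P[...,2]>.025)&(P[...,2]<.045)&(np.hypot(P[...,0]-.444,P[...,1]-.046)<.06)
q=P[m];print(m.sum(),cv2.minEnclosingCircle(q[:,:2].astype(np.float32)),np.median(q,0),np.percentile(q[:,2],[5,95]))
```

```text
0.08560508793201092 [0.44312664 0.0465584  0.23147399] [-0.36762034 -0.44867028 -0.93206696]
2250 ((0.44342270493507385, 0.04481258615851402), 0.028312252834439278) [0.4426914  0.04426404 0.03535047] [0.03346758 0.03670633]
```

View pics/w5.png

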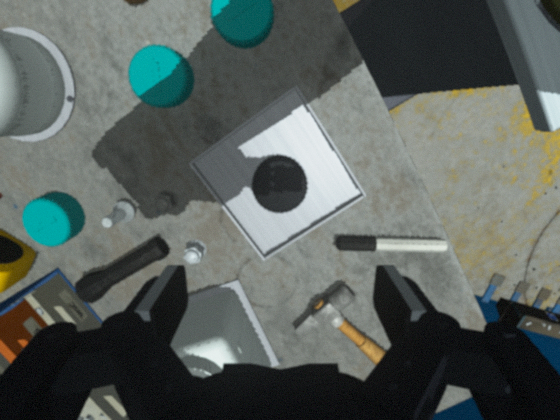

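The cap sits at (279,183) in the middle of the tray, flat, with its top at 0.035 m (3 + 32 mm). The gripper is clear of everything.

```bash
python3 -c "from rig import *;print(sign_off())"
```

```text
the job is handed in; nothing more can be done
None
```

I pressed the jug's cap down, turned it about 80 degrees, lifted it off and set it upright in the middle of the drip tray; the canister was not touched, and I handed the job in at about 11 s (no verdict was shown).

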